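# Clamp the reagent bottle in the bench bar clamp

## Robot

A 6-joint arm with a two-finger parallel gripper is mounted at the origin on the work surface. World frame = base frame: x ahead of the robot, y to its left, z up, the work surface at z = 0. Lengths are in m, angles in rad, forces in N, time in s.
With the tool pointing down it reaches from about 0.35 to 0.725 m from the base axis. Payload 4.3 kg.
Tool frame: the origin (TCP) lies at the very end of the fingers, on their centre line; the grasp point (between the pads) lies 19 mm behind it; z points along the fingers, x is the direction in which the jaws open and shut, and the axes are right-handed (so a half turn about z gives the same grasp; the last joint's range is limited). The gripper opens to 85 mm and grips with 20 to 120 N. Pads are 22 mm wide; open, the fingers measure 114 mm over their backs; the gripper's body (76 mm by 85 mm) begins 54 mm behind the grasp point. The pads swing forward as they close: fully open they stand 13 mm farther back than shut.
Start: joints at [-1.379, 0.377, 0.081, 1.274, 0, 1.46], TCP at [0.171, -0.549, 0.231] pointing down, gripper open.
Joint ranges: [-2.72, 2.72], [-0.84, 1.66], [-1.02, 1.22], [-1.77, 2.12], [-1.37, 1.28], [-3.14, 3.14]. Speed limits (rad/s): [2.57, 2.57, 3.14, 3.14, 3.14, 3.14].

## Interface

Orientations are given as a rotation vector (axis times angle).
In Python, from workcell import state, grab_frame, get_calibration, hand_in, spot_in, outline_of, tip_of gives the robot as it stands.
- The arm moves only by the shell command python3 -m crank 'ROWS'. ROWS is JSON, a list of rows, each a list of 3 entries, a list of its own where there are three numbers: the shift along the tool's x, y, z in cm, then the turn, a rotation vector about the tool's x, y, z in rad, then the opening, from 0 (shut) to 1 (fully open). In form: [[[x, y, z], [rx, ry, rz], hand], ...]. A call has 1 to 10 rows; each row is the pose to reach, as a shift and turn from the pose commanded when the call began, along the tool's axes at that moment; what a row does not reach only later rows make up. A row lasts 1/8 s, in which the tool goes at most 62.5 mm and 10.7 degrees, less where a joint would pass 70% of its speed; a pose out of reach is approached as far as the arm can. A call with a gripper value outside its range is refused whole. The fingers move at their own pace and stop on an object; the grip force is fixed at half the most. Time passes only in rows, so rows that repeat a pose let the fingers close. It gives the time, the measured TCP pose, the force and the opening at its end, in the units of the state.
- state(): the state, without advancing time (a new reading comes with each control period).
- grab_frame(name): name is "side" or "top" or "wrist"; returns (picture, depth): 384x512x3 uint8, red, green, blue; 384x512 float32, m along the optical axis (not along the pixel's ray), 0 where there is no reading.
- get_calibration(name): a dict with "vertical_fov" (degrees; the focal length in pixels is half the picture's height over the tangent of half this angle, whatever the lens; pixels are square), "cx", "cy" (the principal point, pixels), "R" (3x3) and "t" (3): a world point X has camera coordinates R X + t; the wrist camera has in their place "T_tool_cam" (4x4, takes a point from camera to tool coordinates, whose origin is the TCP and whose axes are the tool frame's). Camera axes: x right, y down, z forward; pixel columns grow to the right and rows downward; lengths in m; the calibration is good to about 2 mm. A picture is of the moment at which its call begins: read the wrist's pose just before it. get_calibration takes no time and is no camera call.
- hand_in(): hands the job in, once; it reports no verdict.
Trained networks look in the newest picture that a camera, given by its name, has taken for a name from the list of things; names that differ only in an ending like _2 or _b are one class to them, and where a whole thing is asked for, a point or a joint stands for the part that bears it (a point fixed in the world has none). Each returns a list of dicts, best first, with "p" (0 to 1); they miss things now and then, are a little off and sometimes report something else, mostly with a low value. They report only what shows in the picture. A call takes as long as a camera call.
- spot_in(camera, thing): "box" ([left, top, right, bottom] in pixels, round what is visible of it).
- outline_of(camera, thing): "pixels" (384x512 bool, what is visible of it) and "box" ([left, top, right, bottom] in pixels, round what is visible of it).
- tip_of(camera, thing): "centre" ([column, row] in pixels: a listed point, or the origin of a listed thing).
The state is a dict: "time_s": time; "q": joint angles; "qd": joint speeds; "joint_efforts": joint torques, N m; "tool_pos": TCP position; "ee_rot": TCP orientation; "ft_force": force on the tool from outside, world axes, zero at the start; "moment": the same for the moment, N m; "width": finger opening in m.
Only numpy, scipy, OpenCV 4.12 (cv2) and the standard library are available. Lean on these libraries where they do the work, as an engineer would, in place of code of your own. Each camera call takes 0.05 s, during which the arm holds its last target. There are 200 camera calls.

## Task

Pick up the middle-sized of the three brown blue-capped vessels and stand it on the plate of the bar clamp, between the two jaws and about in the middle of their width, and let it go. Then squeeze the clamp's trigger towards its fixed grip, letting it spring right back each time, again and again until the sliding jaw holds the bottle firmly with its sprung rubber pad clearly pushed in. Let go of everything, with the bottle upright, and do not knock over or shift the other vessels or the dishes.

Things in the scene. Friction and masses are not known exactly. Their poses are not given: they have to be found in the camera images.
- bottle_mid (a point): Centre of the middle-sized vessel: an upright round brown glass bottle, 56 mm in diameter, 98 mm tall; this point is half-way up (49 mm). Straight sides up to 64 mm, then a shoulder and a blue cap 38 mm wide; about 0.2 kg. Take it by the straight sides; gripped 9 to 14 mm above this centre, the fingertips stay above the jaws.
- clamp: Bar clamp fixed on an aluminium plate (90 x 270 mm, top at z = 10 mm, on which the bottle is to stand); cannot move. Origin on the bench under the plate, z up; y runs along the bar from fixed jaw to trigger. Jaws: x -30 to 30 mm, top at z = 41 mm. Fixed jaw's face at y = -100 mm; sliding jaw's rubber face at y = -12 mm minus joint jaw (plus joint pad).
- squeeze (a point): Point fixed on the clamp, in the clamp frame at x 0, y 63, z 105 mm: midway between the outer faces of the fixed grip and the trigger when squeezed home; the place to centre two fingers that close evenly along the clamp's y, opened 75 mm or more. The black upright fixed grip (24 mm wide in x, y 46 to 60 mm, top z 132 mm) does not give. Housing top below: z 58 mm.
- jaw (a joint): How far the sliding jaw with its toothed bar has moved towards the fixed jaw, in m, 0 to 0.0415 (end stop). It starts between 0 and 0.012. Each full squeeze of the trigger advances it about 0.012 by a ratchet; stiff friction holds it where it is.
- pad (a joint): How far the sprung rubber pad on the sliding jaw is pushed in, in m: 0 free, 0.0105 the most. Its spring presses with 5 N at first and 7 N fully in. 0.004 or more counts as a firm grip.
- trigger (a joint): Angle of the trigger in rad: 0 released (springs back), 0.212 squeezed home. Grey upright lever beside the fixed grip at greater y, 24 mm wide, top about z 129 mm, pivoted in the housing. Squeezing takes 11 to 18 N and moves its upper end to -y: at z = 105 mm its outer face is at y = 97 mm released, 80 mm home (51 and 34 mm over grip and trigger together).
- tall_bottle: Bystander: slender brown bottle with blue cap, 38 mm in diameter, 135 mm tall. Origin at the centre of its underside.
- wide_jar: Bystander: wide low brown jar with blue cap, 82 mm in diameter, 72 mm tall. Origin at the centre of its underside.
- dishes: Bystander: stack of three closed white culture dishes, 90 mm in diameter, 45 mm tall. Origin at the centre of its underside.

How it is judged:
On the way, in this order (a step that is already met when the one before it is completed fails the run):
1. the middle-sized bottle stands upright on the plate between the jaws, let go (x of bottle_mid in the frame of clamp between -0.018 and 0.018 m and y of bottle_mid in the frame of clamp between -0.08 and -0.025 m and z of bottle_mid in the frame of clamp below 0.064 m and angle between bottle_mid's own z axis and vertical below 0.1 rad and contact force between the fingers and anything else below 0.3 N), for 0.2 s.
2. the trigger is squeezed (value of joint trigger above 0.12 rad), for 0.05 s.
3. the trigger springs back (value of joint trigger below 0.05 rad), for 0.05 s.
4. the trigger is squeezed again (value of joint trigger above 0.12 rad), for 0.05 s.
At the end, for the whole second after the job is handed in: The bottle stands upright (within 0.1 rad) on the plate against the fixed jaw, within 22 mm of the middle of the jaws' width, gripped by the sliding jaw with its sprung pad pushed in more than 2 mm; the trigger has sprung back (below 0.05 rad) and the jaw is at rest (value of joint pad above 0.002 m and value of joint trigger below 0.05 rad and x of bottle_mid in the frame of clamp between -0.022 and 0.022 m and y of bottle_mid in the frame of clamp between -0.08 and -0.064 m and z of bottle_mid in the frame of clamp below 0.064 m and angle between bottle_mid's own z axis and vertical below 0.1 rad and velocity of joint jaw below 0.005 m/s); the robot touches nothing.
It fails at once if the slender bottle is shifted by more than 30 mm or knocked over (distance of tall_bottle from where it was at the start of the episode above 0.03 m or angle between tall_bottle's own z axis and vertical above 0.5 rad).
It fails at once if the wide jar is shifted by more than 30 mm or knocked over (distance of wide_jar from where it was at the start of the episode above 0.03 m or angle between wide_jar's own z axis and vertical above 0.5 rad).
It fails at once if the dishes are shifted by more than 30 mm (distance of dishes from where it was at the start of the episode above 0.03 m).
It also fails if it takes over 48 s, if anything falls off the work surface, if the arm or the gripper's body presses on something with over 40 N, if the wrist force passes 120 N, or if a joint passes its speed limit or range.

## Working session

There is one attempt and no reset: what is moved stays moved. The work goes in short steps, Python scripts to look and compute and a shell command to move; the robot and the scene stay as the last step left them, time stands still between calls to the robot, and variables do not carry over. Pictures are saved under pics/ and viewed, about 8 in all and at most 12, crops included, and the job is handed in when it is done.

```bash
mkdir -p pics; ls; cat > h.py <<'E'
import numpy as np, cv2
from scipy.spatial.transform import Rotation as Ro
from workcell import *
def cam(n):
    s=state(); im,d=grab_frame(n); c=get_calibration(n)
    f=192/np.tan(np.radians(c["vertical_fov"])/2)
    if "R" in c: R=np.array(c["R"]).T; o=-R@np.array(c["t"])
    else:
        T=np.array(c["T_tool_cam"]); Rt=Ro.from_rotvec(s["ee_rot"]).as_matrix()
        R=Rt@T[:3,:3]; o=Rt@T[:3,3]+np.array(s["tool_pos"])
    return dict(im=im,d=d,f=f,cx=c["cx"],cy=c["cy"],R=R,o=o,c=c)
def world(C,u,v,z=None):
    r=np.stack([(np.asarray(u)-C["cx"])/C["f"],(np.asarray(v)-C["cy"])/C["f"],np.ones_like(np.asarray(u,float))],-1)
    return r*np.asarray(z)[...,None]@C["R"].T+C["o"]
def ray_z(C,u,v,h):
    r=C["R"]@np.array([(u-C["cx"])/C["f"],(v-C["cy"])/C["f"],1]); return C["o"]+r*(h-C["o"][2])/r[2]
def proj(C,X):
    p=C["R"].T@(np.asarray(X)-C["o"]); return C["f"]*p[:2]/p[2]+[C["cx"],C["cy"]]
E
python3 - <<'E'
from h import *
np.set_printoptions(precision=4,suppress=True)
s=state(); print({k:np.round(s[k],3) for k in("time_s","tool_pos","ee_rot","width")})
ims=[]
for n in("top","side"):
    C=cam(n); print(n,C["c"]); ims.append(cv2.cvtColor(C["im"],cv2.COLOR_RGB2BGR))
    for t,h in(("bottle_mid",.049),("clamp",0),("squeeze",.105),("tall_bottle",0),("wide_jar",0),("dishes",0)):
        for r in tip_of(n,t)[:2]: print(t,"tip",r["p"],r["centre"],ray_z(C,*r["centre"],h))
        if t!="squeeze":
          for r in outline_of(n,t)[:2]:
            m=r["pixels"]&(C["d"]>0); v,u=np.nonzero(m)
            if len(u)<5: continue
            P=world(C,u,v,C["d"][m]); print("   outl",r["p"],np.round(r["box"]),"med",np.median(P,0),"min",np.percentile(P,2,axis=0),"max",np.percentile(P,98,axis=0))
for n,i in zip(("top","side"),ims): cv2.imwrite(f"pics/{n}0.png",i)
cv2.imwrite("pics/both0.png",cv2.resize(np.vstack(ims),None,fx=.78,fy=.78))
E
```

```text
pics
{'time_s': np.float64(0.0), 'tool_pos': array([ 0.171, -0.548,  0.23 ]), 'ee_rot': array([-2.529,  1.861,  0.002]), 'width': np.float64(0.085)}
top {'vertical_fov': 47.94228634134517, 'cx': 260.1901266450303, 'cy': 199.07660756677228, 'R': array([[-0.0114, -0.9999,  0.0011],
       [-0.9788,  0.0109, -0.2043],
       [ 0.2043, -0.0034, -0.9789]]), 't': array([0.1095, 0.5366, 1.0504])}
bottle_mid tip 0.91 [212.6, 233.9] [0.4504 0.225  0.049 ]
bottle_mid tip 0.29 [273.4, 167.7] [0.6226 0.0679 0.049 ]
   outl 0.57 [199. 227. 224. 250.] med [0.4389 0.2236 0.0751] min [0.4169 0.2021 0.017 ] max [0.4648 0.2516 0.1002]
clamp tip 0.8 [293.4, 173.7] [0.619  0.0119 0.    ]
clamp tip 0.51 [307.1, 242.0] [ 0.4324 -0.0192  0.    ]
   outl 0.71 [239. 153. 350. 191.] med [0.6073 0.007  0.0109] min [ 0.5687 -0.1233  0.0036] max [0.6634 0.1356 0.1287]
squeeze tip 0.82 [273.8, 171.6] [0.5966 0.0691 0.105 ]
tall_bottle tip 0.63 [382.5, 240.3] [ 0.4346 -0.2184  0.    ]
   outl 0.96 [378. 231. 410. 255.] med [ 0.4274 -0.2109  0.1039] min [ 0.4125 -0.2331  0.0075] max [ 0.4454 -0.2027  0.1367]
wide_j
[... 1060 characters left out ...]
_bottle tip 0.82 [357.1, 190.0] [ 0.4354 -0.2074  0.    ]
   outl 0.73 [352. 149. 369. 193.] med [ 0.4256 -0.2079  0.0672] min [ 0.4125 -0.4388 -0.0009] max [ 0.5558 -0.1984  0.1351]
wide_jar tip 0.79 [329.8, 217.4] [ 0.4141 -0.0174  0.    ]
   outl 0.85 [315. 189. 343. 226.] med [0.4137 0.0044 0.0459] min [ 0.3869 -0.1141 -0.0006] max [0.5116 0.0224 0.0735]
   outl 0.72 [244. 172. 260. 206.] med [0.6014 0.1046 0.0826] min [0.5839 0.0907 0.0277] max [0.6284 0.112  0.1287]
dishes tip 0.69 [184.1, 259.7] [0.5836 0.3775 0.    ]
dishes tip 0.63 [327.6, 217.7] [ 0.418 -0.012  0.   ]
   outl 0.98 [162. 235. 200. 270.] med [0.5701 0.3916 0.0427] min [0.5425 0.3437 0.0031] max [0.6234 0.4237 0.0463]
```

View pics/both0.png

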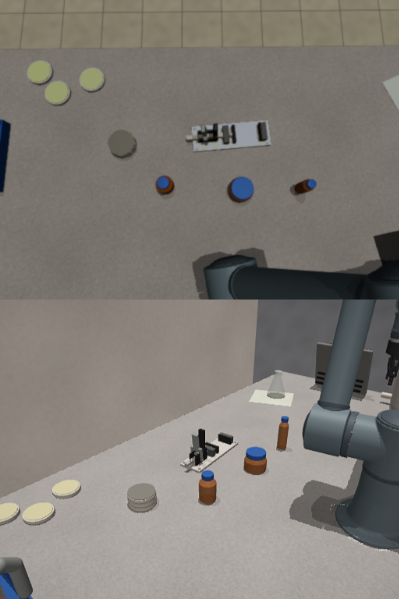

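```bash
python3 - <<'E'
from h import *
np.set_printoptions(precision=4,suppress=True)
# plate fit by depth from both cameras; trigger/grip tops; bottle cap
for n in("top","side"):
    C=cam(n); v,u=np.mgrid[:384,:512]; ok=C["d"]>0; P=world(C,u,v,C["d"])[ok]
    a=P[(abs(P[:,0]-.615)<.07)&(abs(P[:,1]-.01)<.16)]
    m=a[(a[:,2]>.006)]
    print(n,"rect",cv2.minAreaRect((m[:,:2]*1000).astype(np.float32)))
    for lo,hi in((.12,.14),(.032,.05),(.05,.066)):
        b=a[(a[:,2]>lo)&(a[:,2]<hi)]; print(lo,len(b),"mean",b.mean(0),"min",b.min(0),"max",b.max(0))
    b=P[(abs(P[:,0]-.44)<.05)&(abs(P[:,1]-.225)<.05)&(P[:,2]>.09)]; print("cap",len(b),b.mean(0), (b.min(0)+b.max(0))/2)
s=state(); print(Ro.from_rotvec(s["ee_rot"]).as_matrix())
E
```

```text
top rect ((615.20849609375, 14.769577026367188), (90.96623992919922, 289.1595764160156), 4.442883491516113)
0.12 111 mean [0.6085 0.0818 0.1291] min [0.5961 0.0567 0.1209] max [0.6213 0.1081 0.1351]
0.032 712 mean [0.6145 0.0069 0.0387] min [ 0.5841 -0.1158  0.032 ] max [0.6539 0.1587 0.05  ]
0.05 85 mean [0.6037 0.0828 0.0541] min [0.5851 0.0538 0.05  ] max [0.6269 0.1212 0.0654]
cap 191 [0.4432 0.2287 0.0968] [0.4432 0.2285 0.0968]
side rect ((613.9884033203125, 17.12030029296875), (93.34072875976562, 292.0020446777344), 4.57295036315918)
0.12 89 mean [0.607  0.0872 0.1268] min [0.595  0.0584 0.12  ] max [0.6226 0.1139 0.1331]
0.032 436 mean [0.6095 0.0332 0.0391] min [ 0.5838 -0.1108  0.032 ] max [0.6556 0.1632 0.05  ]
0.05 102 mean [0.6045 0.0915 0.0572] min [0.5829 0.0574 0.0501] max [0.6323 0.1248 0.0659]
cap 144 [0.4404 0.2343 0.0962] [0.4423 0.2303 0.0954]
[[ 0.2972 -0.9548 -0.    ]
 [-0.9548 -0.2972 -0.    ]
 [ 0.      0.     -1.    ]]
```

```bash
A='[[-28.3,-43.3,-3],[0,0,-1.346],1]'; true; python3 -m crank '[[[-28.3,-43.3,-3],[0,0,-1.346],1],[[-28.3,-43.3,-3],[0,0,-1.346],1],[[-28.3,-43.3,-3],[0,0,-1.346],1],[[-28.3,-43.3,-3],[0,0,-1.346],1],[[-28.3,-43.3,-3],[0,0,-1.346],1],[[-28.3,-43.3,-3],[0,0,-1.346],1],[[-28.3,-43.3,-3],[0,0,-1.346],1],[[-28.3,-43.3,-3],[0,0,-1.346],1],[[-28.3,-43.3,-3],[0,0,-1.346],1],[[-28.3,-43.3,-3],[0,0,-1.346],1]]'
python3 -c "
from workcell import *
print(get_calibration('wrist'))"
```

```text
time_s: 2.55
tool_pos: [0.5006, -0.1496, 0.2612]
ee_rot: [3.139, 0.124, -0.001]
ft_force: [0.2, 0.4, -0.3]
width: 0.0854
{'vertical_fov': 69.63852605411114, 'cx': 255.56202275312478, 'cy': 191.19326670825293, 'T_tool_cam': array([[ 9.99999158e-01,  5.66423860e-04,  1.16778547e-03,
         1.51920980e-05],
       [-8.58033644e-04,  9.63593631e-01,  2.67369741e-01,
        -6.68362788e-02],
       [-9.73826038e-04, -2.67370517e-01,  9.63593305e-01,
        -1.42039411e-01],
       [ 0.00000000e+00,  0.00000000e+00,  0.00000000e+00,
         1.00000000e+00]])}
```

```bash
python3 -m crank '[[[12.2,-14.1,-3],[0,0,0],1],[[12.2,-14.1,-3],[0,0,0],1],[[12.2,-14.1,-3],[0,0,0],1],[[12.2,-14.1,-3],[0,0,0],1],[[12.2,-14.1,-3],[0,0,0],1]]'
python3 - <<'E'
from h import *
np.set_printoptions(precision=4,suppress=True)
C=cam("wrist"); cv2.imwrite("pics/w1.png",cv2.cvtColor(C["im"],cv2.COLOR_RGB2BGR))
for t,h in(("clamp",0),("squeeze",.105),("wide_jar",0)):
    for r in tip_of("wrist",t)[:2]: print(t,r["p"],r["centre"],ray_z(C,*r["centre"],h))
v,u=np.mgrid[:384,:512]; P=world(C,u,v,C["d"])[C["d"]>0]
a=P[(abs(P[:,0]-.615)<.07)&(abs(P[:,1]-.01)<.16)]
m=a[(a[:,2]>.006)&(a[:,2]<.018)]; print("bench z",np.median(a[a[:,2]<.005][:,2]),"plate z",np.median(m[:,2]))
print(cv2.minAreaRect((m[:,:2]*1000).astype(np.float32)))
th=np.radians(4.4);x=np.array([np.cos(th),np.sin(th)]);y=np.array([-x[1],x[0]]);o=np.array([.615,.006])
L=np.c_[(a[:,:2]-o)@x,(a[:,:2]-o)@y,a[:,2]]
for lo,hi in((.12,.14),(.034,.046),(.05,.066)):
    b=L[(L[:,2]>lo)&(L[:,2]<hi)]; print(lo,len(b),b.min(0),b.max(0))
    print(np.histogram(b[:,1],bins=np.arange(-.12,.121,.01))[0])
E
```

```text
time_s: 3.18
tool_pos: [0.6105, -0.0018, 0.2909]
ee_rot: [3.138, 0.118, -0.002]
ft_force: [0.1, -1.1, 0.0]
width: 0.0856
clamp 0.59 [257.5, 148.7] [0.6125 0.0137 0.    ]
squeeze 0.9 [258.8, 104.9] [0.6084 0.0755 0.105 ]
wide_jar 0.92 [139.3, 161.1] [ 0.4278 -0.02    0.    ]
bench z -0.00042643602036865347 plate z 0.009576592139793616
((617.0101318359375, 5.3194427490234375), (90.11707305908203, 268.76788330078125), 4.598870277404785)
0.12 614 [-0.0097  0.0516  0.1202] [0.0137 0.1035 0.1336]
[  0   0   0   0   0   0   0   0   0   0   0   0   0   0   0   0   0 199
  87   0   0 243  85   0]
0.034 1821 [-0.0276 -0.1195  0.034 ] [0.0318 0.1527 0.0458]
[191 241 156   0   0   0   0   0   0   0  84 208  41 293 296  30  18   0
  26  63  38   0   0  26]
0.05 273 [-0.0212  0.047   0.05  ] [0.0243 0.1143 0.0628]
[ 0  0  0  0  0  0  0  0  0  0  0  0  0  0  0  0 36 22 34 69 68  4 24 16]
```

View pics/w1.png

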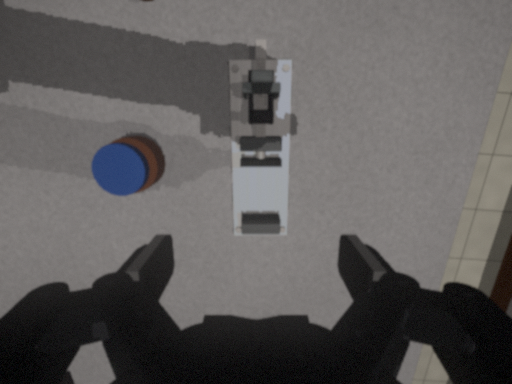

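```bash
python3 -m crank '[[[-14.9,-24.3,0],[0,0,0],1],[[-14.9,-24.3,0],[0,0,0],1],[[-14.9,-24.3,0],[0,0,0],1],[[-14.9,-24.3,9],[0,0,0],1],[[-14.9,-24.3,9],[0,0,0],1],[[-14.9,-24.3,9],[0,0,0],1],[[-14.9,-24.3,9],[0,0,0],1]]'
cat > b.py <<'E'
from h import *
np.set_printoptions(precision=4,suppress=True)
C=cam("wrist"); s=state()
for r in tip_of("wrist","bottle_mid")[:2]: print(r["p"],r["centre"],ray_z(C,*r["centre"],.049))
v,u=np.mgrid[:384,:512]; P=world(C,u,v,C["d"])[C["d"]>0]
b=P[(abs(P[:,0]-.443)<.06)&(abs(P[:,1]-.229)<.06)&(P[:,2]>.088)&(P[:,2]<.11)]
(c,r)=cv2.minEnclosingCircle(b[:,:2].astype(np.float32)); print("cap",len(b),b.mean(0),c,r,b[:,2].max())
t=np.array(s["tool_pos"]); R=Ro.from_rotvec(s["ee_rot"]).as_matrix()
print(t,"to cap in tool cm",R.T@(np.r_[c,t[2]]-t)*100)
E
python3 b.py
```

```text
time_s: 4.25
tool_pos: [0.4438, 0.23, 0.2016]
ee_rot: [3.139, 0.12, 0.001]
ft_force: [0.4, -0.3, -0.5]
width: 0.0851
0.59 [256.6, 180.8] [0.4456 0.2269 0.049 ]
cap 1271 [0.444  0.2307 0.0972] (0.4440935254096985, 0.229413703083992) 0.01901189237833023 0.09975893789434015
[0.4451 0.23   0.2025] to cap in tool cm [-0.1051  0.0492 -0.0002]
```

```bash
python3 -m crank '[[[-0.1,0,5],[0,0,0],1],[[-0.1,0,10],[0,0,0],1],[[-0.1,0,14],[0,0,0],1],[[-0.1,0,16.2],[0,0,0],1],[[-0.1,0,16.2],[0,0,0],1],[[-0.1,0,16.2],[0,0,0],0],[[-0.1,0,16.2],[0,0,0],0],[[-0.1,0,16.2],[0,0,0],0],[[-0.1,0,16.2],[0,0,0],0],[[-0.1,0,16.2],[0,0,0],0]]'
```

```text
time_s: 5.6
tool_pos: [0.4448, 0.231, 0.0414]
ee_rot: [-3.139, -0.121, -0.007]
ft_force: [0.0, -1.8, 4.3]
width: 0.054
```

```bash
python3 -m crank '[[[0,0,-6],[0,0,0],0],[[0,0,-12],[0,0,0],0],[[0,0,-16.3],[0,0,0],0],[[4,6,-16.3],[0,0,0],0],[[7.5,12,-16.3],[0,0,0],0],[[10.5,18,-16.3],[0,0,0],0],[[13,24,-16.3],[0,0,0],0],[[15.4,30.2,-16.3],[0,0,0],0],[[15.4,30.2,-16.3],[0,0,0],0],[[15.4,30.2,-16.3],[0,0,0],0]]'
cat > c.py <<'E'
from h import *
import sys
np.set_printoptions(precision=4,suppress=True)
C=cam("wrist"); cv2.imwrite(f"pics/{sys.argv[1]}.png",cv2.cvtColor(C["im"],cv2.COLOR_RGB2BGR)); s=state()
for r in tip_of("wrist","bottle_mid")[:1]+tip_of("wrist","squeeze")[:1]: print(r["p"],r["centre"],ray_z(C,*r["centre"],.105))
v,u=np.mgrid[:384,:512]; a=world(C,u,v,C["d"])[C["d"]>0]
th=np.radians(4.6);x=np.array([np.cos(th),np.sin(th)]);y=np.array([-x[1],x[0]]);o=np.array([.6165,.0055])
L=np.c_[(a[:,:2]-o)@x,(a[:,:2]-o)@y,a[:,2]]
L=L[(abs(L[:,0])<.035)&(abs(L[:,1])<.16)]
for lo,hi in((.034,.046),(.12,.14)):
    b=L[(L[:,2]>lo)&(L[:,2]<hi)]; h=np.histogram(b[:,1],bins=np.arange(-.124,.125,.004)); print(lo)
    print([(round(k*1000),int(n)) for k,n in zip(h[1],h[0]) if n])
    print("x range",np.percentile(b[:,0],[1,99]))
t=np.array(s["tool_pos"]); print("tcp clamp",(t[:2]-o)@x,(t[:2]-o)@y,t[2],"width",s["width"])
E
python3 c.py w2
```

```text
time_s: 6.85
tool_pos: [0.6205, -0.0611, 0.2027]
ee_rot: [3.139, 0.116, 0.002]
ft_force: [-0.3, -0.2, -2.1]
width: 0.0543
0.84 [256.1, 245.6] [ 0.6254 -0.1144  0.105 ]
0.96 [252.3, 23.7] [0.6084 0.0727 0.105 ]
0.034
[(-16, 20), (-12, 224), (-8, 223), (-4, 56), (8, 169), (12, 224), (16, 229), (20, 227), (24, 227), (28, 60), (32, 21), (36, 20), (40, 16), (44, 38), (48, 10), (80, 52), (84, 10), (88, 7)]
x range [-0.0289  0.0294]
0.12
[(48, 141), (52, 242), (56, 218), (60, 210), (64, 33)]
x range [-0.011   0.0119]
tcp clamp -0.0019415755782320465 -0.0649939517716897 0.2027493294379706 width 0.05379297115497039
```

View pics/w2.png

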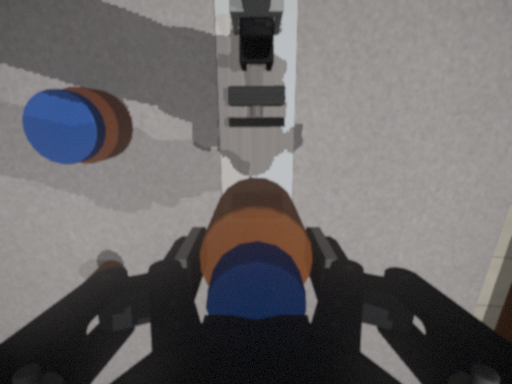

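```bash
python3 -m crank '[[[0.2,-0.4,4],[0,0,0],0],[[0.2,-0.4,8],[0,0,0],0],[[0.2,-0.4,11.5],[0,0,0],0],[[0.2,-0.4,13.5],[0,0,0],0],[[0.2,-0.4,14.5],[0,0,0],0],[[0.2,-0.4,14.9],[0,0,0],0],[[0.2,-0.4,15.1],[0,0,0],0],[[0.2,-0.4,15.1],[0,0,0],0]]'
```

```text
time_s: 8.0
tool_pos: [0.6219, -0.0546, 0.0522]
ee_rot: [3.139, 0.121, 0.002]
ft_force: [-0.1, 0.4, -1.2]
width: 0.054
```

```bash
python3 c.py w3
```

```text
0.98 [254.7, 245.9] [ 0.62   -0.0327  0.105 ]
0.034
[(-56, 1), (-52, 8), (-48, 23), (-44, 56), (-40, 115), (-36, 175), (-16, 165), (-12, 804), (-8, 758), (-4, 328), (0, 2), (4, 1), (8, 654), (12, 874), (16, 915), (20, 909), (24, 913), (28, 304), (32, 43), (36, 45), (40, 48), (44, 207), (48, 70), (52, 4)]
x range [-0.0288  0.0294]
0.12
[(-56, 55), (-52, 3945), (-48, 3572), (-44, 1124)]
x range [-0.0288  0.0301]
tcp clamp 0.0005146157862673142 -0.060416198801987356 0.0521106717463945 width 0.054037502133904146
```

View pics/w3.png

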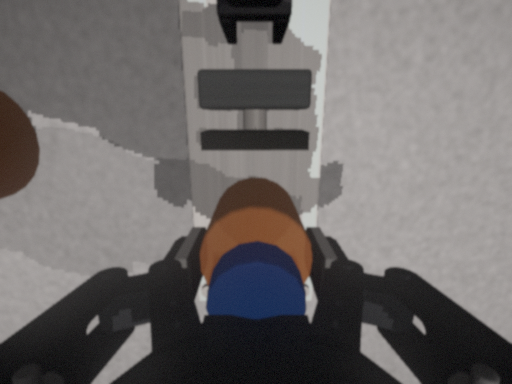

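```bash
python3 -m crank '[[[0,0,0.05],[0,0,0],0],[[0,0,0.1],[0,0,0],0],[[0,0,0.1],[0,0,0],0]]'
```

```text
time_s: 8.52
tool_pos: [0.6217, -0.0548, 0.0515]
ee_rot: [3.139, 0.121, 0.002]
ft_force: [-2.1, 0.4, 5.7]
width: 0.0539
```

```bash
python3 -m crank '[[[0,0,0],[0,0,0],1],[[0,0,0],[0,0,0],1],[[0,0,0],[0,0,0],1],[[0,0,0],[0,0,0],1],[[0,0,0],[0,0,0],1],[[0,0,-3],[0,0,0],1],[[0,0,-8],[0,0,0],1],[[0,0,-13],[0,0,0],1],[[0,0,-18],[0,0,0],1],[[0,0,-18],[0,0,0],1]]'
python3 - <<'E'
from h import *
C=cam("wrist"); cv2.imwrite("pics/w4.png",cv2.cvtColor(C["im"],cv2.COLOR_RGB2BGR))
np.set_printoptions(precision=4,suppress=True)
v,u=np.mgrid[:384,:512]; P=world(C,u,v,C["d"])[C["d"]>0]
b=P[(abs(P[:,0]-.622)<.05)&(abs(P[:,1]+.055)<.05)&(P[:,2]>.097)&(P[:,2]<.13)]
print(len(b),cv2.minEnclosingCircle(b[:,:2].astype(np.float32)),b[:,2].max())
E
```

```text
time_s: 9.78
tool_pos: [0.6242, -0.055, 0.2357]
ee_rot: [3.137, 0.121, 0.015]
ft_force: [0.6, -1.2, -0.3]
width: 0.0857
1082 ((0.6217382550239563, -0.05595061928033829), 0.01901400461792946) 0.11001981892507484
```

View pics/w4.png

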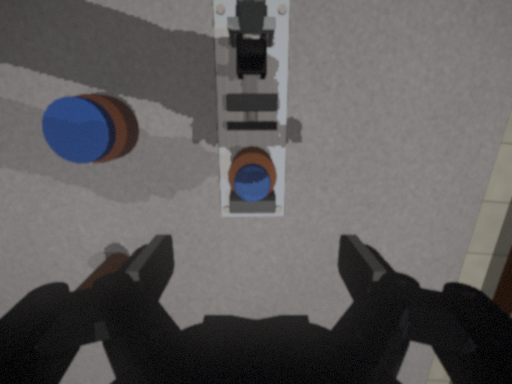

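```bash
python3 -m crank '[[[-0.3,-6,-1],[0,0,-0.18],1],[[-0.3,-12.7,-1],[0,0,-0.36],1],[[-0.3,-12.7,0],[0,0,-0.54],1],[[-0.3,-12.7,0],[0,0,-0.72],1],[[-0.3,-12.7,0],[0,0,-0.9],1],[[-0.3,-12.7,0],[0,0,-1.08],1],[[-0.3,-12.7,0],[0,0,-1.26],1],[[-0.3,-12.7,0],[0,0,-1.44],1],[[-0.3,-12.7,0],[0,0,-1.574],1],[[-0.3,-12.7,0],[0,0,-1.574],1]]'
python3 -m crank '[[[0,0,0],[0,0,0],1],[[0,0,0],[0,0,0],1]]'
cat > d.py <<'E'
from h import *
import sys
np.set_printoptions(precision=4,suppress=True)
s=state(); C=cam("wrist"); cv2.imwrite(f"pics/{sys.argv[1]}.png",cv2.cvtColor(C["im"],cv2.COLOR_RGB2BGR))
R=Ro.from_rotvec(s["ee_rot"]).as_matrix(); t=np.array(s["tool_pos"]); print(s["tool_pos"],s["ee_rot"],"yaw",np.degrees(np.arctan2(R[1,0],R[0,0])))
for n in("squeeze","clamp"):
  for r in tip_of("wrist",n)[:1]: print(n,r["p"],r["centre"],ray_z(C,*r["centre"],.105 if n=="squeeze" else 0))
v,u=np.mgrid[:384,:512]; a=world(C,u,v,C["d"])[C["d"]>0]
th=np.radians(4.6);x=np.array([np.cos(th),np.sin(th)]);y=np.array([-x[1],x[0]]);o=np.array([.6165,.0055])
L=np.c_[(a[:,:2]-o)@x,(a[:,:2]-o)@y,a[:,2]]
L=L[(abs(L[:,0])<.035)&(abs(L[:,1])<.16)]
for lo,hi in((.034,.046),(.122,.14),(.10,.115)):
    b=L[(L[:,2]>lo)&(L[:,2]<hi)]; h=np.histogram(b[:,1],bins=np.arange(-.124,.125,.002)); print(lo)
    print([(round(k*1000),int(n)) for k,n in zip(h[1],h[0]) if n>3])
    if len(b): print("x range",np.percentile(b[:,0],[1,99]))
print("tcp clamp",(t[:2]-o)@x,(t[:2]-o)@y,t[2],"width",s["width"])
E
python3 d.py w5
```

```text
time_s: 11.08
tool_pos: [0.6075, 0.0718, 0.2284]
ee_rot: [-2.131, -2.305, 0.004]
ft_force: [0.3, 1.2, 0.6]
width: 0.0851
time_s: 11.32
tool_pos: [0.6083, 0.0719, 0.2299]
ee_rot: [-2.132, -2.307, 0.001]
ft_force: [-0.6, -0.5, 0.7]
width: 0.0853
[0.6083 0.0719 0.2299] [-2.1315 -2.3073  0.0008] yaw 94.53491705197119
squeeze 0.72 [256.4, 187.2] [0.6107 0.0721 0.105 ]
clamp 0.64 [213.1, 165.5] [0.6124 0.0134 0.    ]
0.034
[(-118, 48), (-116, 48), (-114, 54), (-112, 43), (-110, 42), (-108, 42), (-106, 38), (-104, 34), (-102, 26), (-100, 27), (-98, 24), (-96, 35), (-64, 4), (-60, 4), (-58, 4), (-54, 6), (-50, 5), (-48, 5), (-46, 10), (-44, 11), (-42, 9), (-40, 11), (-38, 21), (-36, 43), (-14, 16), (-12, 84), (-10, 77), (-8, 79), (-6, 81), (-4, 105), (8, 8), (10, 69), (12, 81), (14, 78), (16, 72), (18, 81), (20, 81), (22, 75), (24, 83), (26, 79), (28, 81), (30, 9), (32, 5), (34, 4), (36, 7), (38, 4), (40, 8), (46, 5), (48, 4), (54, 4), (58, 4), (60, 4), (64, 4), (66, 26), (68, 13), (70, 24), (72, 18), (74, 15), (76, 22), (78, 17), (80, 17), (82, 33), (84, 14), (102, 8), (104, 7), (106, 11), (108, 11), (110, 15), (112, 16), (114, 11), (116, 12), (118, 9), (120, 14), (122, 12)]
x range [-0.0291  0.0292]
0.122
[(50, 21), (52, 51), (54, 54), (56, 54), (58, 57), (60, 78), (62, 52), (64, 45), (90, 21), (92, 68), (94, 58), (96, 55), (98, 52), (100, 56), (102, 49), (104, 10)]
x range [-0.0114  0.0117]
0.1
[(-80, 21), (-78, 39), (-76, 49), (-74, 55), (-72, 65), (-70, 60), (-68, 67), (-66, 77), (-64, 72), (-62, 80), (-60, 76), (-58, 77), (-56, 74), (-54, 71), (-52, 65), (-50, 67), (-48, 63), (-46, 54), (-44, 37), (52, 6), (54, 6), (56, 6), (58, 7), (60, 6), (62, 8), (64, 6), (88, 30), (90, 36), (92, 8), (94, 6), (96, 8), (98, 6)]
x range [-0.0173  0.0176]
tcp clamp -0.002877708914815547 0.06680000701149238 0.22986209099243393 width 0.08530028417544448
```

View pics/w5.png

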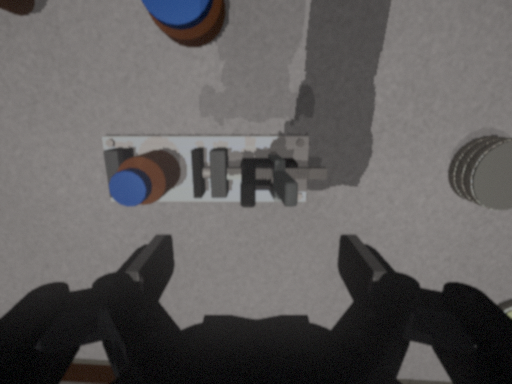

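```bash
python3 -m crank '[[[0.1,0.3,5],[0,0,0],1],[[0.1,0.3,10],[0,0,0],1],[[0.1,0.3,13],[0,0,0],1],[[0.1,0.3,14.4],[0,0,0],1],[[0.1,0.3,14.4],[0,0,0],1],[[0.1,0.3,14.4],[0,0,0],1]]'
```

```text
time_s: 12.22
tool_pos: [0.6128, 0.0731, 0.088]
ee_rot: [2.129, 2.307, 0.003]
ft_force: [-0.3, 0.1, -0.2]
width: 0.0853
```

```bash
python3 -m crank '[[[0,0,0],[0,0,0],0.6],[[0,0,0],[0,0,0],0.5],[[0,0,0],[0,0,0],0.43],[[0,0,0],[0,0,0],0.38],[[0,0,0],[0,0,0],0.36],[[0,0,0],[0,0,0],0.36],[[0,0,0],[0,0,0],0.36]]'
```

```text
time_s: 13.1
tool_pos: [0.6137, 0.0749, 0.0902]
ee_rot: [2.129, 2.308, 0.012]
ft_force: [-2.6, 0.3, 11.7]
width: 0.0336
```

```bash
python3 -m crank '[[[0,0,0],[0,0,0],1],[[0,0,0],[0,0,0],1],[[0,0,0],[0,0,0],1],[[0,0,0],[0,0,0],1],[[0,0,0],[0,0,0],0.6],[[0,0,0],[0,0,0],0.45],[[0,0,0],[0,0,0],0.36],[[0,0,0],[0,0,0],0.36],[[0,0,0],[0,0,0],0.36],[[0,0,0],[0,0,0],0.36]]'
python3 -m crank '[[[0,0,0],[0,0,0],1],[[0,0,0],[0,0,0],1],[[0,0,0],[0,0,0],1],[[0,0,0],[0,0,0],1]]'
python3 d.py w6 | grep -v squeeze
```

```text
time_s: 14.35
tool_pos: [0.6126, 0.0749, 0.089]
ee_rot: [-2.129, -2.308, -0.01]
ft_force: [-2.8, 0.8, 12.1]
width: 0.0334
time_s: 14.85
tool_pos: [0.6113, 0.0725, 0.0861]
ee_rot: [2.131, 2.308, -0.002]
ft_force: [-0.3, -0.6, 0.0]
width: 0.0854
[0.6113 0.0725 0.0861] [ 2.1307  2.3079 -0.0018] yaw 94.57300607543117
clamp 0.84 [185.4, 196.1] [0.6165 0.0113 0.    ]
0.034
[(-116, 15), (-114, 47), (-112, 58), (-110, 55), (-108, 52), (-106, 52), (-104, 51), (-102, 38), (-100, 39), (-98, 45), (-96, 92), (-94, 12), (-72, 7), (-70, 11), (-68, 10), (-66, 6), (-64, 11), (-62, 22), (-60, 17), (-58, 21), (-56, 25), (-54, 32), (-52, 35), (-50, 43), (-48, 38), (-46, 72), (-44, 79), (-42, 118), (-40, 194), (-38, 205), (-36, 238), (-34, 214), (-32, 214), (-30, 412), (-18, 44), (-16, 182), (-14, 207), (-12, 196), (-10, 184), (-8, 177), (-6, 178), (-4, 185), (-2, 182), (0, 200), (2, 272), (4, 8), (6, 9), (8, 12), (10, 10), (12, 14), (14, 12), (16, 11), (18, 12), (20, 9), (22, 14), (24, 11), (26, 16), (28, 5), (30, 15), (32, 14), (34, 22), (36, 39), (38, 30), (40, 34), (42, 30), (44, 37), (46, 8), (48, 1
[... 575 characters left out ...]
 (94, 284), (96, 267), (98, 262), (100, 256), (102, 198), (104, 10), (108, 570), (110, 176), (112, 134), (114, 106), (116, 11), (118, 25), (120, 54), (122, 14)]
x range [-0.0119  0.0108]
0.1
[(-62, 31), (-60, 101), (-58, 179), (-56, 280), (-54, 331), (-52, 373), (-50, 291), (10, 30), (12, 30), (16, 19), (18, 48), (20, 46), (22, 470), (24, 11), (50, 7), (52, 49), (54, 57), (56, 52), (58, 57), (60, 57), (62, 55), (64, 43), (88, 210), (90, 212), (92, 62), (94, 61), (96, 54), (98, 55), (100, 36), (108, 214), (110, 47), (112, 47), (114, 41), (118, 19), (120, 33), (122, 10)]
x range [-0.0151  0.0145]
tcp clamp 0.00017456002068541872 0.06718293200639941 0.08605364958878896 width 0.08542352185502353
```

View pics/w6.png

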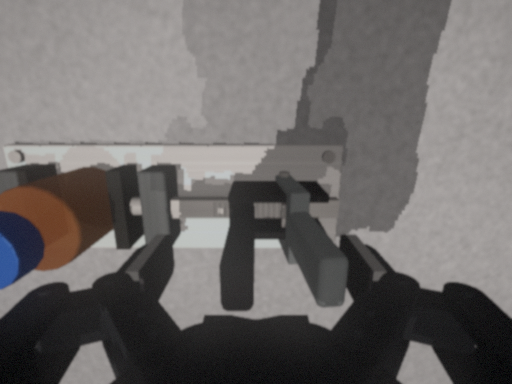

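```bash
python3 -m crank '[[[0,0,0],[0,0,0],0.6],[[0,0,0],[0,0,0],0.5],[[0,0,0],[0,0,0],0.44],[[0,0,0],[0,0,0],0.4],[[0,0,0],[0,0,0],0.38],[[0,0,0],[0,0,0],0.36],[[0,0,0],[0,0,0],0.36]]'
python3 -m crank '[[[0,0,0],[0,0,0],1],[[0,0,0],[0,0,0],1],[[0,0,0],[0,0,0],1],[[0,0,0],[0,0,0],1]]'
python3 d.py w7 | grep -A1 -E "^0.034|tcp"
```

```text
time_s: 15.88
tool_pos: [0.6125, 0.0749, 0.0891]
ee_rot: [-2.13, -2.309, -0.009]
ft_force: [-3.5, 0.9, 12.8]
width: 0.0333
time_s: 16.38
tool_pos: [0.6113, 0.0725, 0.086]
ee_rot: [2.131, 2.308, -0.002]
ft_force: [-0.5, -0.6, 0.9]
width: 0.0852
0.034
[(-116, 11), (-114, 50), (-112, 58), (-110, 51), (-108, 60), (-106, 46), (-104, 50), (-102, 47), (-100, 39), (-98, 44), (-96, 92), (-94, 14), (-72, 7), (-70, 10), (-68, 8), (-66, 12), (-64, 13), (-62, 17), (-60, 22), (-58, 20), (-56, 24), (-54, 29), (-52, 39), (-50, 40), (-48, 48), (-46, 63), (-44, 92), (-42, 117), (-40, 196), (-38, 224), (-36, 224), (-34, 214), (-32, 216), (-30, 419), (-26, 116), (-24, 220), (-22, 211), (-20, 212), (-18, 209), (-16, 205), (-14, 217), (-12, 177), (-10, 194), (-8, 300), (-6, 97), (-4, 8), (-2, 10), (0, 5), (2, 6), (4, 8), (6, 10), (8, 14), (10, 8), (12, 10), (14, 8), (16, 15), (18, 11), (20, 10), (22, 7), (24, 9), (26, 30), (28, 40), (30, 32), (32, 36), (34, 29), (36, 38), (38, 31), (40, 38), (42, 29), (44, 37), (48, 12), (50, 14), (52, 13), (54, 13), (56, 13), (58, 12), (60, 13), (62, 13), (64, 27), (66, 46), (68, 64), (70, 70), (72, 63), (74, 60), (76, 65), (78, 65), (80, 64), (82, 95), (84, 75), (86, 16), (88, 11), (90, 10), (92, 11), (94, 4), (102, 11), (104, 14), (106, 19), (108, 21), (110, 20), (112, 30), (114, 25), (116, 8), (118, 4)]
--
tcp clamp 0.00017591120905462626 0.06716917981696485 0.08604054646225423 width 0.08521294516015117
```

View pics/w7.png

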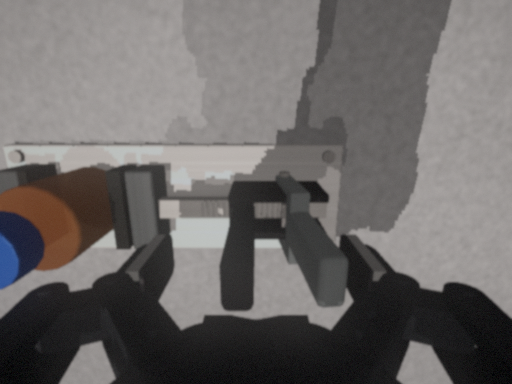

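```bash
python3 -m crank '[[[0,0,-3],[0,0,0],1],[[0,0,-8],[0,0,0],1],[[0,0,-13],[0,0,0],1],[[0,0,-17],[0,0,0],1],[[-4,0,-19],[0,0,0],1],[[-8,0,-19],[0,0,0],1],[[-8,0,-19],[0,0,0],1],[[-8,0,-19],[0,0,0],1]]'
python3 d.py w8 | grep -A1 -E "^0.034|^0.122|tcp"
python3 - <<'E'
from h import *
np.set_printoptions(precision=4,suppress=True)
for n in("wrist","top"):
    C=cam(n)
    v,u=np.mgrid[:384,:512]; P=world(C,u,v,C["d"])[C["d"]>0]
    b=P[(abs(P[:,0]-.622)<.05)&(abs(P[:,1]+.06)<.05)&(P[:,2]>.097)&(P[:,2]<.13)]
    if len(b):print(n,"cap",len(b),cv2.minEnclosingCircle(b[:,:2].astype(np.float32)),np.percentile(b[:,2],[2,98]))
E
```

```text
time_s: 17.52
tool_pos: [0.6176, -0.0065, 0.2761]
ee_rot: [-2.131, -2.308, 0.0]
ft_force: [-0.1, 0.6, -0.3]
width: 0.0856
0.034
[(-120, 6), (-118, 54), (-116, 62), (-114, 60), (-112, 66), (-110, 59), (-108, 64), (-106, 59), (-104, 59), (-102, 30), (-100, 33), (-98, 18), (-96, 24), (-44, 5), (-42, 5), (-40, 40), (-38, 54), (-36, 71), (-34, 50), (-32, 73), (-30, 43), (-26, 61), (-24, 43), (-22, 86), (-20, 43), (-18, 86), (-16, 43), (-14, 85), (-12, 42), (-10, 59), (-8, 69), (-6, 5), (-4, 8), (2, 5), (4, 4), (6, 9), (8, 4), (10, 4), (14, 6), (18, 4), (20, 6), (24, 5), (26, 8), (28, 10), (30, 12), (32, 10), (34, 11), (36, 9), (38, 16), (40, 9), (42, 12), (44, 13), (46, 23), (48, 17), (76, 8), (78, 6), (80, 10), (82, 20), (84, 13), (86, 7), (88, 6), (90, 4)]
--
0.122
[(50, 39), (52, 50), (54, 40), (56, 44), (58, 41), (60, 42), (62, 36), (64, 15), (90, 40), (92, 55), (94, 45), (96, 41), (98, 36), (100, 36), (102, 31)]
--
tcp clamp 0.00011876184404569806 -0.012064039235335392 0.276088018935191 width 0.08555884904405457
wrist cap 853 ((0.6219313144683838, -0.061771560460329056), 0.018941154703497887) [0.0998 0.1092]
```

View pics/w8.png

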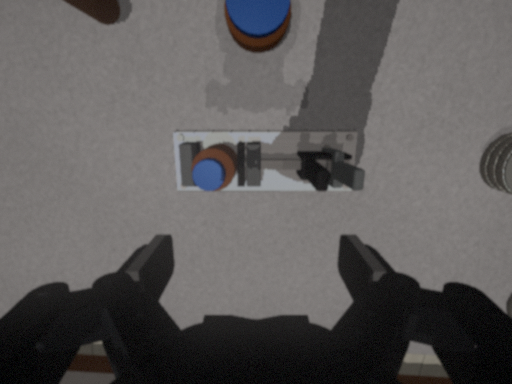

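```bash
python3 -c "
from workcell import *
print(hand_in())"
```

```text
the job is handed in; nothing more can be done
None
```

I stood the middle-sized bottle on the clamp plate and squeezed the trigger home three times, letting it spring back each time. I then drew the arm clear and handed the job in at about 17.5 s. The hand-in gave no verdict.

- **Bottle:** after the arm withdrew, the wrist camera showed it upright with its cap top at z ≈ 0.109 m. It sits at about y = -72 mm in the clamp frame, so against the fixed jaw, and about 1 mm from the middle of the jaws' width.
- **Grip:** on the last squeeze the jaw block moved about 9 mm while the rubber face stayed against the bottle. I take the pad to be pushed in by about 8 to 9 mm.
- **Trigger and robot:** the trigger was back at its released position and the wrist force was about zero.
- **Other vessels and dishes:** I never touched them. I did not measure their positions again at the end.

**Checks that failed or disagreed:**
- The plate outline put the clamp origin 4 to 5 mm lower in y than the grip and jaw faces did. I used the grip and jaw faces.
- The overhead camera returned no cap points in the last check, so the final bottle position rests on the wrist camera alone.

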